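# Slide the jockey weight round the cranked load arm

### The arm

A 6-joint arm with a two-finger parallel gripper is mounted at the origin on a cart in front of the work surface, level with it; the furniture and walls round the work are solid. World frame = base frame: x ahead of the robot, y to its left, z up, the work surface at z = 0. Lengths are in mm, angles in rad, forces in N, time in s.
With the tool pointing down it reaches from about 350 to 775 mm from the base axis. Payload 7.3 kg.
Tool frame: the origin (TCP) lies at the very end of the fingers, on their centre line; the grasp point (between the pads) lies 19 mm behind it; z points along the fingers, y is the line along which they close (so a half turn about z gives the same grasp; the last joint's range is limited). The gripper opens to 92 mm and grips with 3 to 60 N. Pads are 19 mm wide; open, the fingers measure 130 mm over their backs; the gripper's body (75 mm by 190 mm) begins 47 mm behind the grasp point.
Start: joints at [-1.457, 0.342, 1.524, -0, 1.275, -0.146], TCP at [134.888, -507.398, 202.741] pointing down, gripper open.
Joint ranges: [-2.53, 2.53], [-0.77, 2.02], [0.04, 2.7], [-1, 4.14], [0.28, 2.66], [-3.11, 3.11]. Speed limits (rad/s): [2.57, 2.57, 3.14, 3.14, 3.14, 3.14].

### API

Orientations are given as [roll, pitch, yaw] about the fixed x, y, z axes, in that order (R = Rz(yaw) Ry(pitch) Rx(roll)).
In Python, from plant import * gives the robot as it stands.
- The arm moves only by the tool arm_command, never from a script. Its arguments are lists of equal length, an entry for each row: "gripper": the finger opening in mm, from 0 to 91.8; "dp": the shift along the tool's x, y, z in units of 25 mm (1.0 is 25 mm), a list of three; "twist": the turn about the tool's z in units of 5 degrees (1.0 is 5 degrees). A call has exactly 5 rows; each row shifts and turns the commanded pose from where the row before left it, along the tool's axes as they then stand; what a row does not reach is not made up. A row lasts 1/8 s, in which the tool goes at most 62.5 mm and 10.7 degrees, less where a joint would pass 70% of its speed; a pose out of reach is approached as far as the arm can. A call is refused whole if a number of a shift passes 1 or a number of a turn 1, either way. A call with a gripper value outside its range is refused whole. The fingers move at their own pace and stop on an object; the grip force is fixed at half the most. Time passes only in rows, so rows that do not move let the fingers close, or fill a call up. It gives the time, the measured TCP pose, the force, the opening and the grip force at its end, in the units of the state.
- get_obs(): the state, without advancing time (a new reading comes with each control period).
- capture(name): name is "scene" or "top" or "wrist"; returns the picture (480x640x3 uint8, red, green, blue); there is no depth.
- get_calibration(name): a dict with "mtx" (3x3 intrinsics, pixels), "position" and "attitude" of the camera in the world; the wrist camera has in their place "mount" (4x4, takes a point from camera to tool coordinates, whose origin is the TCP and whose axes are the flange's). Camera axes: x right, y down, z forward; pixel columns grow to the right and rows downward; lengths in mm; the calibration is good to about 2 mm. The wrist camera is an equidistant fisheye: a pixel r from the principal point sees the ray r / f radians off the axis. A picture is of the moment at which its call begins: read the wrist's pose just before it. get_calibration takes no time and is no camera call.
- close_job(): hands the job in; it is judged then, once.
The state is a dict: "time": time; "joint_positions": joint angles; "dq": joint speeds; "tau": joint torques, N m; "tool_pos": TCP position; "tcp_rot": TCP orientation; "contact_force": force on the tool from outside, world axes, zero at the start; "moment": the same for the moment, N m; "grip_width": finger opening in mm; "finger_force": force on a finger pad.
Only numpy, scipy, OpenCV 4.12 (cv2) and the standard library are available. Lean on these libraries where they do the work, as an engineer would, in place of code of your own. Each camera call takes 0.05 s, during which the arm holds its last target. There are 200 camera calls.

### The job

Take the red drilled weight that hangs on the cranked steel bar by its fin and slide it along the bar, easing it round the hand-made bend by feel and never forcing it where it binds (keep every push on the bar below 18 N), until it meets the brass sleeve. With the weight, push the sleeve fully home against the black ball, then let go and leave the weight hanging there on the outer leg. Keep the gripper itself off the stand, bar and sleeve, and leave the other things on the bench where they are.

Things in the scene. Friction and masses are not known exactly. Their poses are not given: they have to be found in the camera images.
- stand: Fixed stand: grey foot plate 110x130x16 mm, steel pillar, blue clamp head 33 mm across (highest point 151 mm), from which a rigid, cranked round steel bar 12 mm in diameter leaves along the stand's -x, level, axis 130 mm above the bench. Origin on the bench under the pillar; z up. The head's face is 17 mm from the pillar's axis; the straight inner leg ends 80 mm from it, at the bend.
- sleeve (a joint): Stiff brass sleeve, a ring 25 mm across, 12 mm long, on the bar's 66 mm straight outer leg, which ends in a black ball. Value in m along the bar: 0 where its near face is 38 mm past the end of the bend, grows towards the ball; 0.012 is hard home. It takes about 4 N to push and stays where it is left. The weight's bore centre is 13 mm from the face it pushes.
- jockey: Loose red drilled weight, 0.2 to 0.4 kg, 26 mm long (its x), hung on the inner leg of the bar; origin at the centre of its underside, z up. Below, a block 26x46x21 mm; then a barrel 29 mm in diameter, bored along x; on top a grip fin 26 mm long (x), 12 mm thick (y), from 49 to 89 mm above the underside, to be pinched across y from above. Both ends alike; bottom-heavy.
- bore (a point): Centre of the weight's 15 mm bore, 34.5 mm above its underside; x along the bore, which is 26 mm long, 1.5 mm clear all round on the bar. The bend it must pass turns level from the inner leg towards the stand's +y, nominally 70 degrees on an 80 mm radius, but bent by hand with kinks up to 9 degrees at start, middle and end: the outer leg lies up to some 30 mm off and must be felt or seen.
- calculator: Grey pocket calculator on the bench, 125x78x17 mm, loose, bystander; origin at the centre of its underside.
- marker_2: Red and white marker pen lying on the bench, 128 mm long, loose, bystander; origin at the centre of its underside.
- tape_roll: Brown roll of tape, 98 mm across, 48 mm high, loose, bystander; origin at the centre of its underside.
- moisture_tin_6: Round aluminium tin with lid, 64 mm across, 42 mm high, loose, bystander; origin at the centre of its underside.
- reagent_bottle: Brown bottle with white cap, 47 mm across, 87 mm high, loose, bystander; origin at the centre of its underside.
There are look-alikes about, which are no part of the job. There is more than one size of the jockey; the job needs the middle-sized.

How it is judged:
By the outcome, as a careful person would: the job done as asked, in the order asked, and still so for the second after the job is handed in, with the robot touching nothing.
It also fails if it takes over 72 s, if anything falls off the work surface, if the arm or the gripper's body presses on something with over 40 N, if the wrist force passes 120 N, or if a joint passes its speed limit or range.

## Working session

There is one attempt and no reset: what is moved stays moved. The work goes in short steps, Python scripts to look and compute and a tool call to move; the robot and the scene stay as the last step left them, time stands still between calls to the robot, and variables do not carry over. Pictures are saved under pics/ and viewed, at most 10 in all, crops included, and the job is handed in when it is done.

Besides the shell and the picture viewer there is one more tool, called after "Request:" as name(argument=value, ...), one argument or row to a line, values as JSON. arm_command: Moves the arm, as the interface text tells. Its arguments: {"type":"object","properties":{"gripper":{"type":"array"},"dp":{"type":"array"},"twist":{"type":"array"}},"required":["gripper","dp","twist"]}

```bash
ls; mkdir -p pics; python3 - <<'E'
from plant import *
import cv2
for n in("scene","top"):
    cv2.imwrite(f"pics/{n}0.png",cv2.cvtColor(capture(n),cv2.COLOR_RGB2BGR)); print(n,get_calibration(n))
print(get_obs()); print(get_calibration("wrist"))
E
```

```text
pics
scene {'mtx': array([[458.16449635,   0.        , 323.40596944],
       [  0.        , 458.16449635, 242.5530871 ],
       [  0.        ,   0.        ,   1.        ]]), 'position': array([ 25.77567278, 663.90784041, 652.70810426]), 'attitude': array([-2.14894385, -0.02351201, -2.34593077])}
top {'mtx': array([[591.59253404,   0.        , 325.97619055],
       [  0.        , 591.59253404, 237.97984422],
       [  0.        ,   0.        ,   1.        ]]), 'position': array([ 411.29902538,   59.57112512, 1464.18018401]), 'attitude': array([-2.96708783,  0.00358552, -1.57826488])}
{'time': 0.1, 'joint_positions': array([-1.45698758e+00,  3.42659433e-01,  1.52491130e+00, -2.16613115e-05,
        1.27541176e+00, -1.45982215e-01]), 'dq': array([-0.00096265, -0.00148332, -0.0023044 ,  0.0001764 , -0.00072324,
       -0.00013883]), 'tau': array([ 9.60224606e-04, -4.32003200e+01, -2.44694102e+01,  7.17705977e-02,
        5.26014436e-02, -4.18698096e-05]), 'tool_pos': array([ 134.83934273, -506.97860351,  202.11473197]), 'tcp_rot': array([-3.14021458e+00, -1.81677772e-04,  2.59797159e-01]), 'contact_force': array([0.13135826, 0.44094857, 1.55359236]), 'moment': array([ 0.05429253, -0.0040342 , -0.02862162]), 'finger_force': 0.0, 'grip_width': 92.00403124579769}
{'mtx': array([[371.64829954,   0.        , 320.02156955],
       [  0.        , 371.64829954, 235.62385861],
       [  0.        ,   0.        ,   1.        ]]), 'mount': array([[ 7.20247358e-04, -9.61477368e-01, -2.74883161e-01,
         7.28829028e+01],
       [ 9.99999316e-01,  9.45689887e-04, -6.87610535e-04,
         3.20181614e-01],
       [ 9.21076193e-04, -2.74882478e-01,  9.61477392e-01,
        -1.81745215e+02],
       [ 0.00000000e+00,  0.00000000e+00,  0.00000000e+00,
         1.00000000e+00]])}
```

View pics/scene0.png

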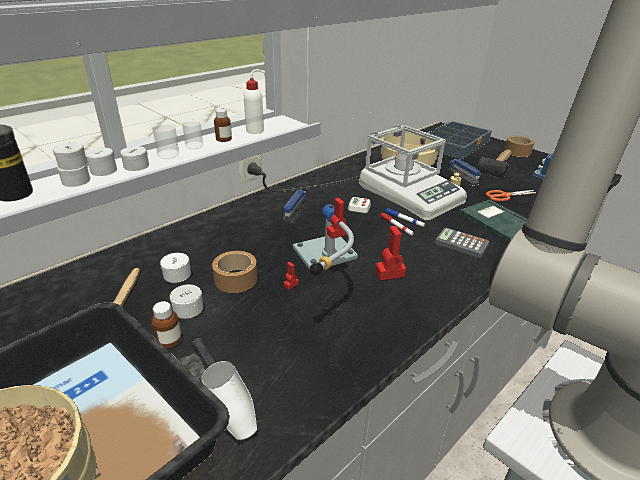

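View pics/top0.png

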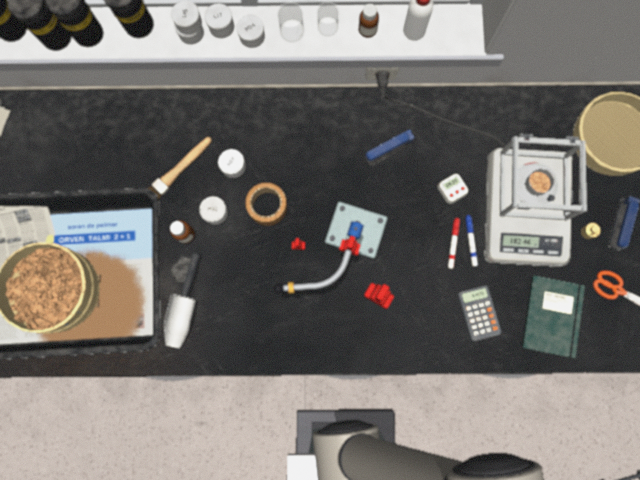

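The scene shows the middle weight hanging next to the blue head at about (337,215). The small and large look-alikes stand on the bench at (291,277) and (391,255). In the top view the weight is at about (350,243), and the bar ends at the ball at about (281,288).

```bash
cat > h.py <<'E'
from plant import *
import numpy as np, cv2
from scipy.spatial.transform import Rotation as R
def ray(name,uv,z,obs=None):
    c=get_calibration(name); K=c["mtx"]; uv=np.atleast_2d(np.array(uv,float))
    a=(uv-[K[0,2],K[1,2]])/K[0,0]
    if name=="wrist":
        T=c["mount"]; Rt=R.from_euler("xyz",obs["tcp_rot"]).as_matrix()
        r=np.linalg.norm(a,axis=1)+1e-9; d=np.c_[a*(np.sin(r)/r)[:,None],np.cos(r)]
        d=d@(Rt@T[:3,:3]).T; p=Rt@T[:3,3]+obs["tool_pos"]
    else:
        d=np.c_[a,np.ones(len(a))]@R.from_euler("xyz",c["attitude"]).as_matrix().T; p=c["position"]
    return p+d*((z-p[2])/d[:,2])[:,None]
E
python3 - <<'E'
from h import *
print("plate",ray("top",[[336,203],[389,217],[378,258],[326,243]],16).round(0))
print("fin,bar",ray("top",[[350,243]],183).round(0),ray("top",[[352,250],[348,262],[340,274],[328,283],[310,287],[290,288],[281,288]],130).round(0))
im=cv2.imread("pics/top0.png")[190:310,250:410]
cv2.imwrite("pics/top0c.png",cv2.resize(im,None,fx=5,fy=5,interpolation=cv2.INTER_CUBIC))
E
```

```text
plate [[756.  37.  16.]
 [719. -95.  16.]
 [615. -65.  16.]
 [654.  63.  16.]]
fin,bar [[626.  10. 183.]] [[618.   3. 130.]
 [591.  13. 130.]
 [563.  31. 130.]
 [543.  59. 130.]
 [534.  99. 130.]
 [533. 145. 130.]
 [533. 165. 130.]]
```

View pics/top0c.png

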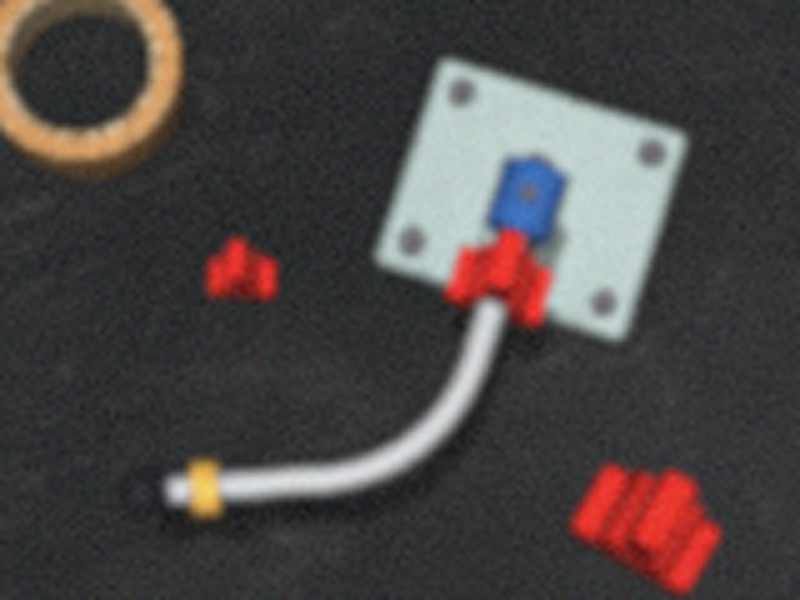

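Request:
arm_command(
  gripper=[60,60,60,60,60],
  dp=[
    [0.78,-0.52,-0.08],
    [0.82,-0.45,-0.08],
    [0.86,-0.38,-0.08],
    [0.89,-0.3,-0.08],
    [0.91,-0.22,-0.08],
  ],
  twist=[-1,-1,-1,-1,-1],
)

```text
time: 0.72
tool_pos: [212.8, -418.6, 212.4]
tcp_rot: [-3.141, -0.0, 0.699]
contact_force: [1.1, -0.1, -0.4]
grip_width: 59.9
finger_force: 0.0
```

Request:
arm_command(
  gripper=[60,60,60,60,60],
  dp=[
    [0.93,-0.14,-0.08],
    [0.94,-0.06,-0.08],
    [0.94,0.02,-0.08],
    [0.93,0.1,-0.08],
    [0.92,0.18,-0.08],
  ],
  twist=[-1,-1,-1,-1,-1],
)

```text
time: 1.35
tool_pos: [290.3, -330.6, 222.5]
tcp_rot: [-3.141, -0.0, 1.135]
contact_force: [0.0, 0.1, 0.9]
grip_width: 59.9
finger_force: 0.0
```

As predicted; continuing.

Request:
arm_command(
  gripper=[60,60,60,60,60],
  dp=[
    [0.9,0.26,-0.08],
    [0.87,0.34,-0.08],
    [0.84,0.42,-0.08],
    [0.8,0.49,-0.08],
    [0.76,0.55,-0.08],
  ],
  twist=[-1,-1,-1,-1,-1],
)

```text
time: 1.98
tool_pos: [367.7, -242.8, 232.5]
tcp_rot: [-3.141, -0.0, 1.572]
contact_force: [-0.3, -1.4, 0.5]
grip_width: 59.9
finger_force: 0.0
```

Request:
arm_command(
  gripper=[60,60,60,60,60],
  dp=[
    [0.7,0.62,-0.08],
    [0.65,0.68,-0.08],
    [0.59,0.73,-0.08],
    [0.52,0.78,-0.08],
    [0.45,0.82,-0.08],
  ],
  twist=[-1,-1,-1,-1,-1],
)

```text
time: 2.6
tool_pos: [445.2, -154.8, 242.4]
tcp_rot: [-3.141, -0.001, 2.008]
contact_force: [0.2, -0.0, -0.2]
grip_width: 60.0
finger_force: 0.0
```

Request:
arm_command(
  gripper=[60,60,60,60,60],
  dp=[
    [0.38,0.86,-0.08],
    [0.3,0.89,-0.08],
    [0.22,0.91,-0.08],
    [0.14,0.93,-0.08],
    [0.06,0.94,-0.08],
  ],
  twist=[-1,-1,-1,-1,-1],
)

```text
time: 3.22
tool_pos: [523.0, -66.9, 252.3]
tcp_rot: [-3.141, -0.001, 2.444]
contact_force: [1.2, -0.3, 1.3]
grip_width: 59.8
finger_force: 0.0
```

Request:
arm_command(
  gripper=[60,60,60,60,60],
  dp=[
    [-0.02,0.94,-0.08],
    [-0.1,0.93,-0.08],
    [-0.18,0.92,-0.08],
    [-0.26,0.9,-0.08],
    [-0.34,0.87,-0.08],
  ],
  twist=[-1,-1,-1,-1,-1],
)

```text
time: 3.85
tool_pos: [600.2, 21.0, 262.2]
tcp_rot: [-3.141, -0.001, 2.881]
contact_force: [0.3, -0.4, 0.3]
grip_width: 60.2
finger_force: 0.0
```

Request:
arm_command(
  gripper=[60,60,60,60,60],
  dp=[
    [0,0,0],
    [0,0,0],
    [0,0,0],
    [0,0,0],
    [0,0,0],
  ],
  twist=[-0.1,0,0,0,0],
)

```text
time: 4.47
tool_pos: [599.9, 20.1, 262.8]
tcp_rot: [-3.141, 0.0, 2.886]
contact_force: [-0.2, -0.3, -0.4]
grip_width: 59.6
finger_force: 0.0
```

```bash
python3 - <<'E'
from h import *
o=get_obs(); im=capture("wrist"); np.save("w1.npy",im); import pickle; pickle.dump(o,open("o1.pkl","wb"))
print(o); cv2.imwrite("pics/w1.png",cv2.cvtColor(im,cv2.COLOR_RGB2BGR))
E
```

```text
{'time': 4.475, 'joint_positions': array([-9.40952349e-02,  4.49634641e-01,  1.19361319e+00, -1.47068518e-04,
        1.49815947e+00, -1.40915390e+00]), 'dq': array([ 0.00349933,  0.00175415, -0.00156624,  0.00040817,  0.00119061,
        0.00071494]), 'tau': array([-3.47532320e-02, -5.03923416e+01, -2.61773515e+01, -2.63169862e-02,
        8.67492124e-02,  2.64579707e-03]), 'tool_pos': array([599.85456468,  20.07844202, 262.84920057]), 'tcp_rot': array([-3.14147771e+00,  2.06534739e-04,  2.88586567e+00]), 'contact_force': array([-0.19600696, -0.30945901, -0.4160328 ]), 'moment': array([ 0.0630978 , -0.15705778,  0.01733777]), 'finger_force': 0.0, 'grip_width': 59.57923690909676}
```

View pics/w1.png

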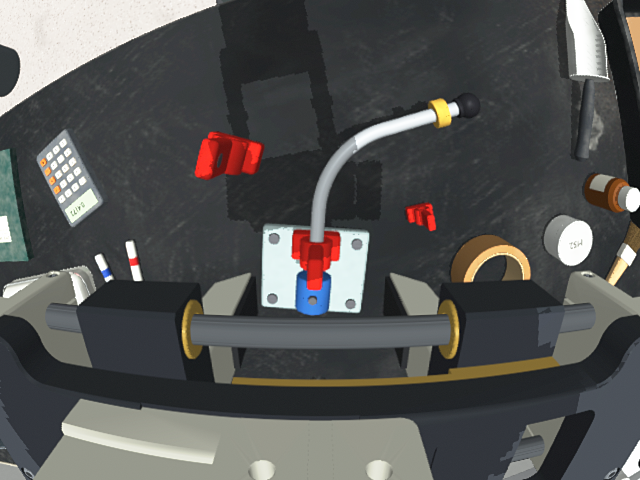

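The wrist view shows the bar running from the head at (313,290) past the weight at (315,245), round the bend near (345,145), to the sleeve at (440,113) and ball at (467,105). Next I extract the bar's centreline and the fin.

```bash
cat > an.py <<'E'
from h import *
import pickle
im=np.load("w1.npy"); o=pickle.load(open("o1.pkl","rb"))
hsv=cv2.cvtColor(im,cv2.COLOR_RGB2HSV).astype(int); H,S,V=hsv[...,0],hsv[...,1],hsv[...,2]
def pts(m,z):
    v,u=np.nonzero(m); return ray("wrist",np.c_[u,v],z,o)
reg=np.zeros(V.shape,bool); reg[95:240,295:460]=1
bar=(V>95)&(S<60)&reg; bar[222:]=0
n,l,st,_=cv2.connectedComponentsWithStats(bar.astype(np.uint8)); k=1+st[1:,4].argmax(); print(st[k]); 
P=pts(l==k,130)[:,:2]; C=np.array([620,110.])
d=P-C; a=np.degrees(np.arctan2(d[:,1],d[:,0]))%360; r=np.hypot(*d.T)
out=[]
for b in np.arange(a.min()+1,a.max()-1,3):
    s=r[abs(a-b)<1]; t=np.radians(b); m=(s.min()+s.max())/2; out.append(C+m*np.array([np.cos(t),np.sin(t)])); 
out=np.array(out)
if out[0,0]<out[-1,0]: out=out[::-1]
h=np.degrees(np.arctan2(*np.gradient(out,axis=0).T[::-1]))
print(np.c_[out,h].round(1)); np.save("cl.npy",out)
for nm,m,z in(("sleeve",(S>110)&(H>15)&(H<35)&reg,130),("ball",(V<30)&reg&(np.arange(640)[None]>450),130)):
    Q=pts(m,z)[:,:2]; print(nm,Q.mean(0),len(Q))
x=(H<8)|(H>172); x&=(S>120); x[:228]=0;x[292:]=0;x[:,:285]=0;x[:,345:]=0
for v in range(228,292,3):
    u=np.nonzero(x[v])[0]
    if len(u): print(v,u.min(),u.max(),end=" | ")
c=cv2.resize(cv2.cvtColor(im[215:325,260:370],cv2.COLOR_RGB2BGR),None,fx=5,fy=5,interpolation=cv2.INTER_CUBIC); cv2.imwrite("pics/w1c.png",c)
b=(H>100)&(H<130)&(S>120);b[:265]=0;b[325:]=0;b[:,:285]=0;b[:,345:]=0; print("head",pts(b,150)[:,:2].mean(0))
E
python3 an.py
```

```text
[ 311  108  126  114 2493]
[[595.   18.5 155.6]
 [590.4  20.5 158. ]
 [585.8  22.2 159.1]
 [581.2  24.1 153.5]
 [577.   26.6 149.4]
 [572.7  29.1 146.9]
 [568.7  31.9 142.7]
 [564.9  35.  140.5]
 [561.2  38.2 137.1]
 [557.8  41.6 132.8]
 [554.6  45.3 129.2]
 [551.7  49.1 125.5]
 [549.   53.1 120.8]
 [546.8  57.4 115.8]
 [544.8  61.7 115.6]
 [542.7  65.9 114. ]
 [541.   70.3 109.9]
 [539.5  74.7 105.9]
 [538.5  79.2 100.5]
 [537.8  83.8  97.1]
 [537.4  88.3  96. ]
 [536.9  92.8  94.4]
 [536.7  97.2  93.7]
 [536.3 101.6  93.2]
 [536.2 106.   92.7]
 [535.9 110.4  95.4]
 [535.3 114.9  94.3]
 [535.2 119.4  93. ]
 [534.9 123.9  94.6]
 [534.5 128.6  94.4]
 [534.1 133.5  83.5]
 [535.5 137.9  72.4]]
sleeve [533.25481911 144.06744615] 449
ball [531.03003523 160.14023052] 16
231 294 332 | 234 293 339 | 237 292 339 | 240 292 339 | 243 292 339 | 246 292 339 | 249 292 339 | 252 292 339 | 255 292 338 | 258 293 338 | 261 300 330 | 264 300 329 | 267 301 329 | 270 307 324 | 273 307 322 | 276 307 321 | 279 307 321 | 282 307 321 | 285 307 321 | 288 308 320 | head [659.45566141  -3.13276815]
```

View pics/w1c.png

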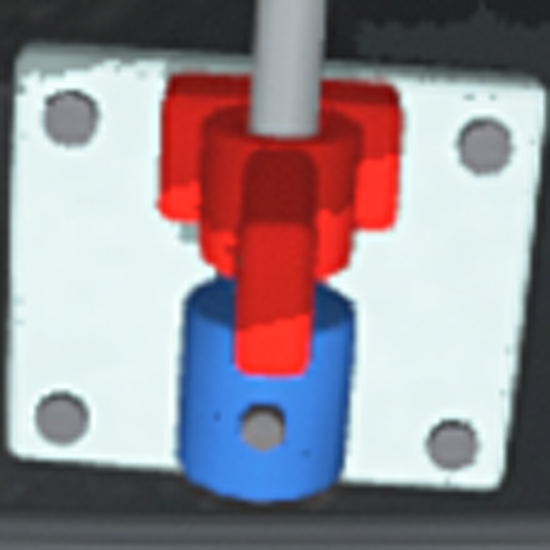

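```bash
python3 - <<'E'
from h import *
import pickle
o=pickle.load(open("o1.pkl","rb"))
r=lambda uv,z:ray("wrist",uv,z,o)[:,:2].round(1)
print("screw",r([[312.4,300.4]],151)); print("fin top front/back",r([[317.5,258.8],[314.5,290]],183))
print("fin sides",r([[308.5,268],[323,268],[307.2,286],[321.2,286]],183))
print("barrel bore front end: bar meets",r([[317.5,241.5]],130), "bar vis",r([[318.5,220],[318,230],[317.5,240]],130))
q=r([[260+c[0]/5,215+c[1]/5] for c in([70,118],[485,147],[452,441],[62,415])],16);print("screws plate",q,q.mean(0)); print("dirs",q[1]-q[2],q[0]-q[3])
E
```

```text
screw [[663.4  -4. ]]
fin top front/back [[616.3  13.2]
 [640.4   4.5]]
fin sides [[ 6.217e+02  4.800e+00]
 [ 6.245e+02  1.530e+01]
 [ 6.357e+02 -1.000e-01]
 [ 6.384e+02  1.030e+01]]
barrel bore front end: bar meets [[618.6  12.3]] bar vis [[600.   18.1]
 [608.6  15.4]
 [617.3  12.6]]
screws plate [[635.  -47.1]
 [667.4  48.2]
 [742.4  22.6]
 [710.3 -72.2]] [688.775 -12.125]
dirs [-75.   25.6] [-75.3  25.1]
```

Request:
arm_command(
  gripper=[60,60,60,60,60],
  dp=[
    [-0.41,-0.06,0.4],
    [-0.41,-0.06,0.5],
    [-0.4,-0.05,0.5],
    [0,0,0.4],
    [0,0,0],
  ],
  twist=[0.3,0.3,0.2,0,0],
)

```text
time: 5.15
tool_pos: [627.5, 7.9, 216.2]
tcp_rot: [-3.141, -0.003, 2.817]
contact_force: [-0.0, -0.1, 0.4]
grip_width: 60.0
finger_force: 0.0
```

```bash
cat > look.py <<'E'
from h import *
import sys,pickle
n=sys.argv[1]; o=get_obs(); im=capture("wrist"); np.save(n+".npy",im); pickle.dump(o,open(n+".pkl","wb"))
cv2.imwrite(f"pics/{n}.png",cv2.cvtColor(im,cv2.COLOR_RGB2BGR)); print(o["tool_pos"],np.degrees(o["tcp_rot"]))
E
python3 look.py w2
cat > path.py <<'E'
from h import *
from scipy.interpolate import splprep,splev
c=np.load("cl.npy"); c=c[:-2]
inn=np.array([[628.3-.948*t,8.6+.32*t] for t in range(-20,30,5)]); u=np.array([-.073,.9973])
c=np.r_[inn,c,c[-1]+u*np.arange(5,45,5)[:,None]]
tck,_=splprep(c.T,s=len(c)*.35**2,k=3)
p=np.array(splev(np.linspace(0,1,4000),tck)).T; s=np.r_[0,np.cumsum(np.hypot(*np.diff(p,axis=0).T))]
f=lambda q:np.c_[np.interp(q,s,p[:,0]),np.interp(q,s,p[:,1])]
s0=s[np.argmin(np.hypot(*(p-[628.3,8.6]).T))]
T=[]
for q in np.arange(0,152,5.):
    w=f(s0+q+np.linspace(-13,13,27)); m=w.mean(0); d=np.linalg.svd(w-m)[2][0]; d*=np.sign(d@(w[-1]-w[0]))
    h=np.degrees(np.arctan2(d[1],d[0])); T.append([q,*m,h,np.ptp((w-m)@[-d[1],d[0]])])
T=np.array(T); np.save("path.npy",T); print(T.round(1))
E
python3 path.py
```

```text
[627.49451002   7.91734419 216.22875951] [-1.79961854e+02 -1.50015334e-01  1.61389834e+02]
[[0.000e+00 6.284e+02 8.900e+00 1.627e+02 5.000e-01]
 [5.000e+00 6.236e+02 1.030e+01 1.640e+02 3.000e-01]
 [1.000e+01 6.188e+02 1.170e+01 1.647e+02 2.000e-01]
 [1.500e+01 6.140e+02 1.300e+01 1.649e+02 1.000e-01]
 [2.000e+01 6.092e+02 1.430e+01 1.646e+02 2.000e-01]
 [2.500e+01 6.044e+02 1.570e+01 1.638e+02 4.000e-01]
 [3.000e+01 5.996e+02 1.720e+01 1.624e+02 5.000e-01]
 [3.500e+01 5.949e+02 1.880e+01 1.605e+02 7.000e-01]
 [4.000e+01 5.902e+02 2.060e+01 1.581e+02 8.000e-01]
 [4.500e+01 5.856e+02 2.260e+01 1.553e+02 9.000e-01]
 [5.000e+01 5.812e+02 2.480e+01 1.523e+02 9.000e-01]
 [5.500e+01 5.768e+02 2.720e+01 1.491e+02 9.000e-01]
 [6.000e+01 5.726e+02 2.990e+01 1.459e+02 1.000e+00]
 [6.500e+01 5.686e+02 3.280e+01 1.427e+02 1.000e+00]
 [7.000e+01 5.647e+02 3.590e+01 1.394e+02 1.000e+00]
 [7.500e+01 5.610e+02 3.930e+01 1.360e+02 1.000e+00]
 [8.000e+01 5.575e+02 4.280e+01 1.325e+02 1.100e+00]
 [8.500e+01 5.543e+02 4.660e+01 1.288e+02 1.100e+00]
 [9.000e+01 5.513e+02 5.060e+01 1.251e+02 1.200e+00]
 [9.500e+01 5.486e+02 5.480e+01 1.211e+02 1.200e+00]
 [1.000e+02 5.462e+02 5.910e+01 1.171e+02 1.200e+00]
 [1.050e+02 5.441e+02 6.360e+01 1.131e+02 1.200e+00]
 [1.100e+02 5.423e+02 6.820e+01 1.093e+02 1.100e+00]
 [1.150e+02 5.408e+02 7.300e+01 1.059e+02 1.000e+00]
 [1.200e+02 5.395e+02 7.780e+01 1.030e+02 9.000e-01]
 [1.250e+02 5.385e+02 8.270e+01 1.004e+02 7.000e-01]
 [1.300e+02 5.376e+02 8.760e+01 9.830e+01 6.000e-01]
 [1.350e+02 5.370e+02 9.250e+01 9.660e+01 5.000e-01]
 [1.400e+02 5.365e+02 9.750e+01 9.520e+01 4.000e-01]
 [1.450e+02 5.360e+02 1.025e+02 9.420e+01 3.000e-01]
 [1.500e+02 5.357e+02 1.075e+02 9.350e+01 2.000e-01]]
```

View pics/w2.png

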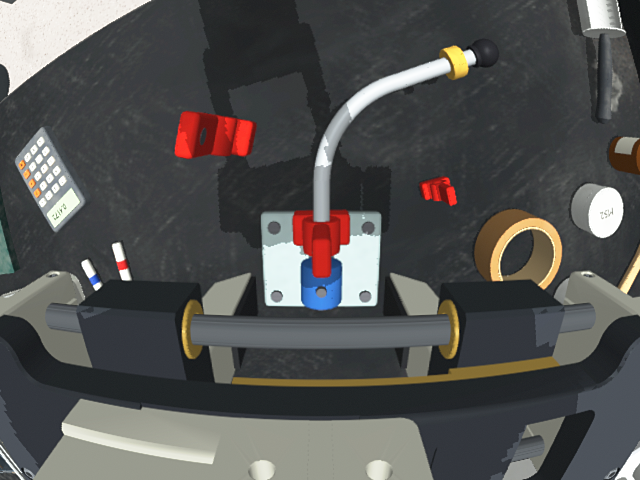

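The closer view shows the fin at about (321,262), centred between the fingers. The bar is clear from (322,215) to the sleeve at (455,63). I'll re-measure the fin and bar once from here.

```bash
cat > an2.py <<'E'
from h import *
import pickle
im=np.load("w2.npy"); o=pickle.load(open("w2.pkl","rb"))
hsv=cv2.cvtColor(im,cv2.COLOR_RGB2HSV).astype(int); H,S,V=hsv[...,0],hsv[...,1],hsv[...,2]
for v in (60,150,200): print(v,V[v,300:345:3] if v>100 else V[v,420:450:3])
reg=np.zeros(V.shape,bool); reg[40:209,295:470]=1
bar=(V>85)&(S<60)&reg
n,l,st,_=cv2.connectedComponentsWithStats(bar.astype(np.uint8)); k=1+st[1:,4].argmax(); print(st[k])
v,u=np.nonzero(l==k); P=ray("wrist",np.c_[u,v],130,o)[:,:2]; C=np.array([620,110.])
d=P-C; a=np.degrees(np.arctan2(d[:,1],d[:,0]))%360; r=np.hypot(*d.T); out=[]
for b in np.arange(a.min()+3,a.max()-3,3):
    s=r[abs(a-b)<.8]; t=np.radians(b); m=(s.min()+s.max())/2; out.append(C+m*np.array([np.cos(t),np.sin(t)]))
out=np.array(out)
if out[0,0]<out[-1,0]: out=out[::-1]
h=np.degrees(np.arctan2(*np.gradient(out,axis=0).T[::-1]))
print(np.c_[out,h].round(1)); np.save("cl2.npy",out)
from scipy.spatial import cKDTree
c1=np.load("cl.npy")[1:-3]
# signed offset of old to new
for q in c1[::3]:
    i=np.argmin(np.hypot(*(out-q).T)); n=np.array([-np.sin(np.radians(h[i])),np.cos(np.radians(h[i]))]); print(((q-out[i])@n).round(1),end=" ")
red=((H<8)|(H>172))&(S>120)
print([(v,*np.nonzero(red[v,290:355])[0][[0,-1]]+290) for v in range(222,280,4) if red[v,290:355].any()])
sl=(S>110)&(H>15)&(H<35)&reg; v,u=np.nonzero(sl); Q=ray("wrist",np.c_[u,v],130,o)[:,:2]; q=Q@[-.073,.9973]; print("sleeve",Q.mean(0),np.percentile(q,[2,98]))
print("fin top back",ray("wrist",[[321,275.5],[320.5,248]],183,o)[:,:2])
E
python3 an2.py
```

```text
60 [ 61  61  61  54  73 177 228 239 247 232]
150 [ 65  60  60  59  37  37 157 236 248 190 176 147  42  46  61]
200 [ 45  42  40  43  47 159 181 187 176 151  48  39  37  37  38]
[ 313   57  138  152 3690]
[[603.3  16.  161.6]
 [598.5  17.6 161.4]
 [593.8  19.2 161.2]
 [589.1  20.8 157.3]
 [584.7  23.  155.5]
 [580.1  24.9 154.7]
 [575.8  27.2 150.5]
 [571.6  29.7 146.4]
 [567.6  32.6 142.6]
 [563.8  35.7 139. ]
 [560.3  39.  134.4]
 [557.   42.6 132.2]
 [553.8  46.2 128.2]
 [551.   50.2 124.3]
 [548.3  54.2 121. ]
 [546.1  58.4 116.6]
 [544.1  62.7 114.8]
 [542.1  67.  111.6]
 [540.6  71.4 108.3]
 [539.2  75.8 104.9]
 [538.3  80.4 100.7]
 [537.5  84.9  98.2]
 [537.   89.4  93.4]
 [537.   94.   92.2]
 [536.6  98.4  94.5]
 [536.3 102.8  94. ]
 [536.  107.2  92.7]
 [535.8 111.6  95.6]
 [535.1 116.1  95.6]
 [535.  120.6  93.7]
 [534.5 125.2  93.4]
 [534.4 129.9  93.3]
 [534.  134.8  95.2]]
-0.3 -0.0 -0.2 -0.1 -0.1 -0.0 -0.2 0.0 0.1 -0.3 [(222, np.int64(293), np.int64(349)), (226, np.int64(293), np.int64(349)), (230, np.int64(293), np.int64(349)), (234, np.int64(293), np.int64(349)), (238, np.int64(293), np.int64(348)), (242, np.int64(294), np.int64(348)), (246, np.int64(303), np.int64(339)), (250, np.int64(304), np.int64(338)), (254, np.int64(308), np.int64(334)), (258, np.int64(312), np.int64(330)), (262, np.int64(312), np.int64(330)), (266, np.int64(312), np.int64(330)), (270, np.int64(313), np.int64(330)), (274, np.int64(313), np.int64(329))]
sleeve [533.33985238 144.38435368] [ 95.34953169 113.32261926]
fin top back [[638.99541082   3.93627242]
 [621.84617303   9.36110022]]
```

Request:
arm_command(
  gripper=[60,60,60,60,60],
  dp=[
    [0,0,0.6],
    [0,0,0.8],
    [0,0,0.7],
    [0,0,0.4],
    [0,0,0.18],
  ],
  twist=[0,0,0,0,0],
)

```text
time: 5.82
tool_pos: [627.9, 8.0, 150.2]
tcp_rot: [-3.141, -0.0, 2.817]
contact_force: [0.4, -0.4, 0.2]
grip_width: 60.0
finger_force: 0.0
```

Request:
arm_command(
  gripper=[40,25,18,14,14],
  dp=[
    [0,0,0],
    [0,0,0],
    [0,0,0],
    [0,0,0],
    [0,0,0],
  ],
  twist=[0,0,0,0,0],
)

```text
time: 6.45
tool_pos: [628.1, 7.8, 150.8]
tcp_rot: [-3.142, 0.0, 2.817]
contact_force: [0.2, -0.1, 0.3]
grip_width: 16.1
finger_force: 0.0
```

```bash
python3 - <<'E'
s=open("path.py").read()
s=s.replace('c=np.load("cl.npy"); c=c[:-2]','c=np.load("cl2.npy")').replace("628.3-.948*t,8.6+.32*t","627.5-.9475*t,7.85+.32*t").replace("range(-20,30,5)","range(-20,25,5)").replace("[628.3,8.6]","[627.5,7.85]").replace("np.arange(0,152,5.)","np.arange(0,180,4.)")
open("path.py","w").write(s)
E
python3 path.py | awk 'NR%1==0'
```

```text
[[0.000e+00 6.276e+02 8.100e+00 1.622e+02 4.000e-01]
 [4.000e+00 6.237e+02 9.300e+00 1.630e+02 3.000e-01]
 [8.000e+00 6.199e+02 1.050e+01 1.635e+02 2.000e-01]
 [1.200e+01 6.161e+02 1.160e+01 1.636e+02 1.000e-01]
 [1.600e+01 6.123e+02 1.280e+01 1.635e+02 1.000e-01]
 [2.000e+01 6.084e+02 1.390e+01 1.631e+02 2.000e-01]
 [2.400e+01 6.046e+02 1.510e+01 1.624e+02 3.000e-01]
 [2.800e+01 6.008e+02 1.640e+01 1.615e+02 5.000e-01]
 [3.200e+01 5.970e+02 1.770e+01 1.602e+02 6.000e-01]
 [3.600e+01 5.933e+02 1.910e+01 1.587e+02 7.000e-01]
 [4.000e+01 5.896e+02 2.060e+01 1.568e+02 8.000e-01]
 [4.400e+01 5.860e+02 2.230e+01 1.548e+02 8.000e-01]
 [4.800e+01 5.824e+02 2.410e+01 1.526e+02 9.000e-01]
 [5.200e+01 5.789e+02 2.600e+01 1.502e+02 9.000e-01]
 [5.600e+01 5.755e+02 2.800e+01 1.478e+02 9.000e-01]
 [6.000e+01 5.722e+02 3.020e+01 1.453e+02 9.000e-01]
 [6.400e+01 5.689e+02 3.260e+01 1.428e+02 9.000e-01]
 [6.800e+01 5.658e+02 3.500e+01 1.403e+02 1.000e+00]
 [7.200e+01 5.628e+02 3.770e+01 1.377e+02 1.000e+00]
 [7.600e+01 5.600e+02 4.040e+01 1.350e+02 1.000e+00]
 [8.000e+01 5.572e+02 4.330e+01 1.322e+0
[... 585 characters left out ...]
7.000e-01]
 [1.280e+02 5.378e+02 8.620e+01 9.890e+01 6.000e-01]
 [1.320e+02 5.372e+02 9.010e+01 9.740e+01 6.000e-01]
 [1.360e+02 5.367e+02 9.410e+01 9.610e+01 5.000e-01]
 [1.400e+02 5.363e+02 9.810e+01 9.500e+01 4.000e-01]
 [1.440e+02 5.360e+02 1.020e+02 9.420e+01 3.000e-01]
 [1.480e+02 5.357e+02 1.060e+02 9.360e+01 2.000e-01]
 [1.520e+02 5.354e+02 1.100e+02 9.320e+01 1.000e-01]
 [1.560e+02 5.352e+02 1.140e+02 9.300e+01 1.000e-01]
 [1.600e+02 5.350e+02 1.180e+02 9.290e+01 0.000e+00]
 [1.640e+02 5.348e+02 1.220e+02 9.300e+01 0.000e+00]
 [1.680e+02 5.346e+02 1.260e+02 9.310e+01 1.000e-01]
 [1.720e+02 5.344e+02 1.300e+02 9.320e+01 1.000e-01]
 [1.760e+02 5.341e+02 1.340e+02 9.340e+01 1.000e-01]]
```

Request:
arm_command(
  gripper=[11,8,6,6,6],
  dp=[
    [0,0,0],
    [0,0,0],
    [0,0,0],
    [0,0,0],
    [0,0,-0.03],
  ],
  twist=[0,0,0,0,0],
)

```text
time: 7.08
tool_pos: [627.7, 7.9, 150.9]
tcp_rot: [-3.141, -0.001, 2.817]
contact_force: [-0.6, 0.7, -2.4]
grip_width: 11.6
finger_force: 30.0
```

Request:
arm_command(
  gripper=[6,6,6,6,6],
  dp=[
    [0,0,-0.02],
    [0,0,0],
    [0,0,0],
    [0,0,0],
    [0,0,0],
  ],
  twist=[0,0,0,0,0],
)

```text
time: 7.7
tool_pos: [628.1, 7.9, 151.9]
tcp_rot: [-3.142, -0.0, 2.817]
contact_force: [0.1, -0.2, -2.6]
grip_width: 11.7
finger_force: 30.0
```

```bash
sed -i 's/\.35\*\*2/.22**2/; s/np.arange(0,180,4.)/np.arange(0,180,1.)/; s/; print(T.round(1))//' path.py; python3 path.py; cat > plan.py <<'E'
from h import *
import sys
# x y yaw | start q | step | ncalls
x,y,h,q,st,n=map(float,sys.argv[1:7]); off=float(sys.argv[7]) if len(sys.argv)>7 else 0
T=np.load("path.npy"); p=np.array([x,y])
for c in range(int(n)):
    D=[];W=[]
    for r in range(5):
        q+=st; X=np.array([np.interp(q,T[:,0],T[:,i]) for i in(1,2,3)]); t=np.radians(X[2]); X[:2]+=off*np.array([np.sin(t),-np.cos(t)])
        a=np.radians(h); B=np.array([[np.cos(a),np.sin(a)],[np.sin(a),-np.cos(a)]])
        d=(B@(X[:2]-p)/25).round(2); w=round((h-X[2])/5,2)
        p=p+B.T@d*25; h-=5*w; D.append([*map(float,d),0]); W.append(w)
    print("q",q,D,W,"->",p.round(1),round(h,1))
E
python3 plan.py 627.9 7.85 161.4 0 3.2 1;  python3 plan.py 612.3 13.1 161.4 16 2 9
```

```text
q 16.0 [[0.14, 0.0, 0], [0.13, -0.0, 0], [0.13, -0.0, 0], [0.13, -0.0, 0], [0.12, -0.0, 0]] [np.float64(0.03), np.float64(-0.07), np.float64(-0.07), np.float64(-0.07), np.float64(-0.06)] -> [612.5  13. ] 162.6
q 26.0 [[0.08, -0.01, 0], [0.08, 0.0, 0], [0.08, 0.0, 0], [0.08, 0.01, 0], [0.08, -0.0, 0]] [np.float64(-0.26), np.float64(-0.01), np.float64(0.01), np.float64(0.02), np.float64(0.04)] -> [602.8  16.1] 162.4
q 36.0 [[0.08, -0.0, 0], [0.08, -0.0, 0], [0.08, -0.0, 0], [0.08, -0.0, 0], [0.08, 0.0, 0]] [np.float64(0.07), np.float64(0.08), np.float64(0.11), np.float64(0.13), np.float64(0.15)] -> [593.3  19.3] 159.7
q 46.0 [[0.08, 0.0, 0], [0.08, 0.0, 0], [0.08, 0.0, 0], [0.07, 0.0, 0], [0.08, 0.01, 0]] [np.float64(0.18), np.float64(0.19), np.float64(0.2), np.float64(0.23), np.float64(0.23)] -> [584.4  23.2] 154.6
q 56.0 [[0.08, -0.0, 0], [0.08, -0.0, 0], [0.08, -0.0, 0], [0.08, -0.0, 0], [0.08, -0.0, 0]] [np.float64(0.24), np.float64(0.25), np.float64(0.26), np.float64(0.25), np.float64(0.26)] -> [575.5  27.9] 148.2
q 66.0 [[0.08, 0.0, 0], [0.08, 0.0, 0], [0.08, 0.0, 0], [0.08, 0.0,
[... 251 characters left out ...]
loat64(0.26), np.float64(0.27), np.float64(0.27), np.float64(0.28)] -> [559.9  40.3] 135.0
q 86.0 [[0.08, 0.0, 0], [0.08, 0.0, 0], [0.08, 0.0, 0], [0.08, 0.0, 0], [0.08, 0.0, 0]] [np.float64(0.27), np.float64(0.29), np.float64(0.28), np.float64(0.29), np.float64(0.3)] -> [553.2  47.7] 127.8
q 96.0 [[0.08, 0.01, 0], [0.08, -0.0, 0], [0.08, -0.0, 0], [0.08, -0.0, 0], [0.08, 0.0, 0]] [np.float64(0.3), np.float64(0.3), np.float64(0.31), np.float64(0.32), np.float64(0.32)] -> [547.7  56. ] 120.1
q 106.0 [[0.07, 0.0, 0], [0.08, 0.0, 0], [0.08, 0.0, 0], [0.08, 0.01, 0], [0.08, -0.0, 0]] [np.float64(0.33), np.float64(0.33), np.float64(0.32), np.float64(0.33), np.float64(0.32)] -> [543.5  64.8] 111.9
```

Request:
arm_command(
  gripper=[6,6,6,6,6],
  dp=[
    [0.12,0,0],
    [0.13,0,0],
    [0.13,0,0],
    [0.13,0,0],
    [0.13,0,0],
  ],
  twist=[0,0,0,0,0],
)

```text
time: 8.32
tool_pos: [612.7, 13.1, 152.0]
tcp_rot: [-3.142, 0.0, 2.817]
contact_force: [-0.0, 0.7, -2.2]
grip_width: 11.7
finger_force: 30.0
```

Request:
arm_command(
  gripper=[6,6,6,6,6],
  dp=[
    [0.08,0,0],
    [0.08,0,0],
    [0.08,0,0],
    [0.08,0,0],
    [0.08,0,0],
  ],
  twist=[0,0,0,0,0],
)

```text
time: 8.95
tool_pos: [603.4, 16.2, 151.9]
tcp_rot: [-3.141, 0.0, 2.817]
contact_force: [1.4, -0.2, -3.6]
grip_width: 11.8
finger_force: 30.0
```

Request:
arm_command(
  gripper=[6,6,6,6,6],
  dp=[
    [0.08,0,0],
    [0.08,0,0],
    [0.08,0,0],
    [0.08,0,0],
    [0.08,0,0],
  ],
  twist=[0.02,0.04,0.06,0.1,0.12],
)

```text
time: 9.57
tool_pos: [593.9, 19.5, 151.9]
tcp_rot: [-3.142, 0.0, 2.786]
contact_force: [-0.1, 0.6, -2.6]
grip_width: 11.4
finger_force: 30.0
```

Request:
arm_command(
  gripper=[6,6,6,6,6],
  dp=[
    [0.08,0,0],
    [0.08,0,0],
    [0.08,0,0],
    [0.07,0,0],
    [0.08,0,0],
  ],
  twist=[0.18,0.19,0.2,0.23,0.23],
)

```text
time: 10.2
tool_pos: [584.9, 23.1, 152.0]
tcp_rot: [-3.142, 0.0, 2.696]
contact_force: [-0.1, 0.4, -2.6]
grip_width: 11.5
finger_force: 30.0
```

Request:
arm_command(
  gripper=[6,6,6,6,6],
  dp=[
    [0.09,0,0],
    [0.08,0,0],
    [0.08,0,0],
    [0.08,0,0],
    [0.08,0,0],
  ],
  twist=[0.24,0.25,0.26,0.25,0.26],
)

```text
time: 10.82
tool_pos: [575.8, 27.9, 152.0]
tcp_rot: [-3.142, 0.0, 2.586]
contact_force: [-0.7, 0.6, -3.1]
grip_width: 12.0
finger_force: 30.0
```

Request:
arm_command(
  gripper=[6,6,6,6,6],
  dp=[
    [0.08,0,0],
    [0.08,0,0],
    [0.08,0,0],
    [0.08,0,0],
    [0.08,0,0],
  ],
  twist=[0.26,0.26,0.26,0.26,0.26],
)

```text
time: 11.45
tool_pos: [567.6, 33.6, 151.9]
tcp_rot: [-3.142, 0.0, 2.472]
contact_force: [-0.3, -0.4, -3.6]
grip_width: 11.5
finger_force: 30.0
```

Request:
arm_command(
  gripper=[6,6,6,6,6],
  dp=[
    [0.08,0,0],
    [0.08,0,0],
    [0.08,0,0],
    [0.08,0,0],
    [0.08,0,0],
  ],
  twist=[0.27,0.26,0.27,0.27,0.28],
)

```text
time: 12.08
tool_pos: [560.0, 40.2, 151.9]
tcp_rot: [-3.142, 0.0, 2.354]
contact_force: [0.7, 0.2, -4.0]
grip_width: 11.8
finger_force: 30.0
```

Request:
arm_command(
  gripper=[6,6,6,6,6],
  dp=[
    [0.08,0,0],
    [0.08,0,0],
    [0.08,0,0],
    [0.08,0,0],
    [0.08,0,0],
  ],
  twist=[0.27,0.29,0.28,0.29,0.3],
)

```text
time: 12.7
tool_pos: [553.4, 47.6, 151.9]
tcp_rot: [-3.142, 0.0, 2.229]
contact_force: [-0.9, -0.2, -3.5]
grip_width: 11.5
finger_force: 30.0
```

```bash
python3 - <<'E'
from h import *
o=get_obs(); print(o["tool_pos"],np.degrees(o["tcp_rot"][2]),o["contact_force"],o["moment"])
E
python3 plan.py 553.3 47.8 127.8 86 2 8
```

```text
[553.35088508  47.59939164 151.93966349] 127.73342664211687 [-0.86658531 -0.19660946 -3.49247089] [ 0.02981197 -0.2142509  -0.01871612]
q 96.0 [[0.08, -0.0, 0], [0.08, -0.0, 0], [0.08, 0.0, 0], [0.08, 0.0, 0], [0.07, 0.0, 0]] [np.float64(0.29), np.float64(0.3), np.float64(0.31), np.float64(0.32), np.float64(0.32)] -> [547.7  55.8] 120.1
q 106.0 [[0.08, 0.0, 0], [0.08, 0.01, 0], [0.08, -0.0, 0], [0.08, -0.0, 0], [0.08, -0.0, 0]] [np.float64(0.33), np.float64(0.33), np.float64(0.32), np.float64(0.33), np.float64(0.32)] -> [543.4  64.8] 112.0
q 116.0 [[0.08, -0.0, 0], [0.08, 0.0, 0], [0.08, 0.0, 0], [0.08, 0.0, 0], [0.08, 0.0, 0]] [np.float64(0.31), np.float64(0.31), np.float64(0.29), np.float64(0.28), np.float64(0.26)] -> [540.2  74.3] 104.7
q 126.0 [[0.08, 0.0, 0], [0.08, 0.0, 0], [0.08, 0.0, 0], [0.08, 0.0, 0], [0.08, 0.0, 0]] [np.float64(0.25), np.float64(0.23), np.float64(0.22), np.float64(0.2), np.float64(0.19)] -> [538.1  84. ] 99.2
q 136.0 [[0.08, 0.0, 0], [0.08, 0.0, 0], [0.08, 0.0, 0], [0.08, 0.0, 0], [0.08, 0.01, 0]] [np.float64(0.17), np.float64(0.16), np.float64(0.14), np.float64(0.13), np.float64(0.12)] -> [537.  94.] 95.6
q 146.0 [[0.08, -0.0, 0], [0.08, -0.0, 0], [0.08, -0.0, 0], [0.08, -0.0, 0], [0.08, -0.0, 0]] [np.float64(0.1), np.float64(0.09), np.float64(0.08), np.float64(0.06), np.float64(0.05)] -> [536.1 103.9] 93.8
q 156.0 [[0.08, -0.0, 0], [0.08, -0.01, 0], [0.08, 0.0, 0], [0.08, 0.0, 0], [0.08, 0.0, 0]] [np.float64(0.04), np.float64(0.03), np.float64(0.02), np.float64(0.0), np.float64(0.0)] -> [535.3 113.9] 93.3
q 166.0 [[0.08, 0.0, 0], [0.08, 0.0, 0], [0.08, 0.0, 0], [0.08, 0.0, 0], [0.08, 0.0, 0]] [np.float64(-0.01), np.float64(-0.01), np.float64(-0.02), np.float64(-0.02), np.float64(-0.03)] -> [534.7 123.9] 93.7
```

Request:
arm_command(
  gripper=[6,6,6,6,6],
  dp=[
    [0.08,0,0],
    [0.08,0,0],
    [0.08,0,0],
    [0.08,0,0],
    [0.07,0,0],
  ],
  twist=[0.29,0.3,0.31,0.32,0.32],
)

```text
time: 13.32
tool_pos: [547.9, 55.6, 152.0]
tcp_rot: [3.141, 0.0, 2.095]
contact_force: [1.3, -0.2, -2.1]
grip_width: 11.5
finger_force: 30.0
```

Request:
arm_command(
  gripper=[6,6,6,6,6],
  dp=[
    [0.08,0,0],
    [0.08,0.01,0],
    [0.08,0,0],
    [0.08,0,0],
    [0.08,0,0],
  ],
  twist=[0.33,0.33,0.32,0.33,0.32],
)

```text
time: 13.95
tool_pos: [543.6, 64.6, 152.0]
tcp_rot: [3.141, 0.0, 1.953]
contact_force: [1.1, 0.1, -4.0]
grip_width: 11.5
finger_force: 30.0
```

Request:
arm_command(
  gripper=[6,6,6,6,6],
  dp=[
    [0.08,0,0],
    [0.08,0,0],
    [0.08,0,0],
    [0.08,0,0],
    [0.08,0,0],
  ],
  twist=[0.31,0.31,0.29,0.28,0.26],
)

```text
time: 14.58
tool_pos: [540.3, 74.1, 151.9]
tcp_rot: [-3.142, 0.0, 1.826]
contact_force: [1.5, 0.2, -3.2]
grip_width: 11.7
finger_force: 30.0
```

Request:
arm_command(
  gripper=[6,6,6,6,6],
  dp=[
    [0.08,0,0],
    [0.08,0,0],
    [0.08,0,0],
    [0.08,0,0],
    [0.08,0,0],
  ],
  twist=[0.25,0.23,0.22,0.2,0.19],
)

```text
time: 15.2
tool_pos: [538.0, 83.9, 151.9]
tcp_rot: [-3.141, 0.0, 1.732]
contact_force: [0.7, 0.3, -2.6]
grip_width: 11.5
finger_force: 30.0
```

Request:
arm_command(
  gripper=[6,6,6,6,6],
  dp=[
    [0.08,0,0],
    [0.08,0,0],
    [0.08,0,0],
    [0.08,0,0],
    [0.08,0,0],
  ],
  twist=[0.17,0.16,0.14,0.13,0.12],
)

```text
time: 15.82
tool_pos: [536.7, 93.8, 151.9]
tcp_rot: [-3.141, 0.0, 1.669]
contact_force: [0.6, 0.3, -2.7]
grip_width: 11.4
finger_force: 30.0
```

Request:
arm_command(
  gripper=[6,6,6,6,6],
  dp=[
    [0.08,0,0],
    [0.08,0,0],
    [0.08,0,0],
    [0.08,0,0],
    [0.08,0,0],
  ],
  twist=[0.1,0.07,0.05,0.03,0.02],
)

```text
time: 16.45
tool_pos: [535.9, 103.7, 151.9]
tcp_rot: [-3.142, 0.0, 1.646]
contact_force: [0.1, -0.9, -3.1]
grip_width: 11.8
finger_force: 30.0
```

```bash
python3 - <<'E'
from h import *
o=get_obs(); print(o["tool_pos"],np.degrees(o["tcp_rot"][2]),o["contact_force"],o["moment"])
h=np.radians(94.2); p=o["tool_pos"][:2]
c=np.load("cl2.npy")[-10:]; print(np.polyfit(c[:,1],c[:,0],1), np.polyval(np.polyfit(c[:,1],c[:,0],1),p[1]))
E
python3 look.py w3
```

```text
[535.93354436 103.72551461 151.94302331] 94.33060276547987 [ 0.07471526 -0.85634027 -3.05387258] [-0.03043879 -0.15699983 -0.05476182]
[-7.35124531e-02  5.43850808e+02] 536.2256909513616
[535.93354436 103.72551461 151.94302331] [-1.79999081e+02  6.21515318e-03  9.43306028e+01]
```

View pics/w3.png

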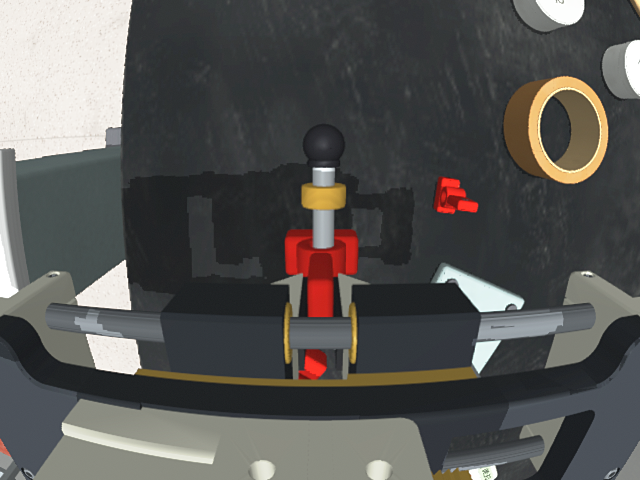

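The weight is on the outer leg and aligned. The sleeve is ahead at (323,196), with a gap to the ball at (323,146).

Request:
arm_command(
  gripper=[6,6,6,6,6],
  dp=[
    [0.1,0,0],
    [0.1,0,0],
    [0.1,0,0],
    [0.1,0,0],
    [0.08,0,0],
  ],
  twist=[0,0,0,0,0],
)

```text
time: 17.12
tool_pos: [535.0, 115.7, 151.9]
tcp_rot: [-3.142, 0.0, 1.646]
contact_force: [0.3, -0.8, -2.9]
grip_width: 11.6
finger_force: 30.0
```

Request:
arm_command(
  gripper=[6,6,6,6,6],
  dp=[
    [0.06,0,0],
    [0.06,0,0],
    [0.06,0,0],
    [0.06,0,0],
    [0.06,0,0],
  ],
  twist=[0,0,0,0,0],
)

```text
time: 17.75
tool_pos: [534.5, 123.1, 151.9]
tcp_rot: [-3.142, 0.0, 1.646]
contact_force: [0.2, -0.1, -4.2]
grip_width: 11.5
finger_force: 30.0
```

Request:
arm_command(
  gripper=[6,6,6,6,6],
  dp=[
    [0.04,0,0],
    [0.04,0,0],
    [0.04,0,0],
    [0.04,0,0],
    [0.04,0,0],
  ],
  twist=[0,0,0,0,0],
)

```text
time: 18.38
tool_pos: [534.2, 127.3, 152.0]
tcp_rot: [-3.142, 0.001, 1.646]
contact_force: [0.1, -5.5, -2.1]
grip_width: 11.2
finger_force: 30.0
```

Request:
arm_command(
  gripper=[6,6,6,6,6],
  dp=[
    [0.04,0,0],
    [0.04,0,0],
    [0.04,0,0],
    [0,0,0],
    [0,0,0],
  ],
  twist=[0,0,0,0,0],
)

```text
time: 19.0
tool_pos: [533.9, 131.1, 151.9]
tcp_rot: [3.142, 0.0, 1.647]
contact_force: [0.1, -4.3, -2.5]
grip_width: 11.6
finger_force: 30.0
```

Request:
arm_command(
  gripper=[6,6,6,6,6],
  dp=[
    [0.02,0,0],
    [0.02,0,0],
    [0.02,0,0],
    [0.02,0,0],
    [0.02,0,0],
  ],
  twist=[0,0,0,0,0],
)

```text
time: 19.62
tool_pos: [533.7, 133.5, 151.9]
tcp_rot: [3.142, 0.0, 1.646]
contact_force: [0.3, -4.1, -2.5]
grip_width: 11.5
finger_force: 30.0
```

Request:
arm_command(
  gripper=[6,6,6,6,6],
  dp=[
    [0.02,0,0],
    [0.02,0,0],
    [0.02,0,0],
    [0,0,0],
    [0,0,0],
  ],
  twist=[0,0,0,0,0],
)

```text
time: 20.25
tool_pos: [533.6, 135.1, 151.9]
tcp_rot: [3.142, -0.0, 1.646]
contact_force: [-0.9, -3.8, -2.6]
grip_width: 11.6
finger_force: 30.0
```

Request:
arm_command(
  gripper=[6,6,6,6,6],
  dp=[
    [0.01,0,0],
    [0.01,0,0],
    [0.01,0,0],
    [0.01,0,0],
    [0,0,0],
  ],
  twist=[0,0,0,0,0],
)

```text
time: 20.88
tool_pos: [533.5, 136.0, 151.9]
tcp_rot: [3.142, 0.0, 1.646]
contact_force: [-0.2, -4.1, -3.2]
grip_width: 11.5
finger_force: 30.0
```

Request:
arm_command(
  gripper=[6,6,6,6,6],
  dp=[
    [0.01,0,0],
    [0.01,0,0],
    [0.01,0,0],
    [0,0,0],
    [0,0,0],
  ],
  twist=[0,0,0,0,0],
)

```text
time: 21.5
tool_pos: [533.5, 136.7, 151.9]
tcp_rot: [3.142, 0.0, 1.646]
contact_force: [0.3, -4.5, -2.0]
grip_width: 11.5
finger_force: 30.0
```

Request:
arm_command(
  gripper=[6,6,6,6,6],
  dp=[
    [0.01,0,0],
    [0.01,0,0],
    [0.01,0,0],
    [0,0,0],
    [0,0,0],
  ],
  twist=[0,0,0,0,0],
)

```text
time: 22.12
tool_pos: [533.4, 137.0, 152.0]
tcp_rot: [3.142, 0.001, 1.646]
contact_force: [0.8, -5.4, -1.7]
grip_width: 11.3
finger_force: 30.0
```

Request:
arm_command(
  gripper=[6,6,6,6,6],
  dp=[
    [0.01,0,0],
    [0,0,0],
    [0.01,0,0],
    [0,0,0],
    [0,0,0],
  ],
  twist=[0,0,0,0,0],
)

```text
time: 22.75
tool_pos: [533.4, 137.4, 152.0]
tcp_rot: [-3.142, 0.001, 1.646]
contact_force: [0.1, -6.8, -1.3]
grip_width: 11.2
finger_force: 30.0
```

Request:
arm_command(
  gripper=[6,6,6,6,6],
  dp=[
    [0.01,0,0],
    [0,0,0],
    [0.01,0,0],
    [0,0,0],
    [0,0,0],
  ],
  twist=[0,0,0,0,0],
)

```text
time: 23.38
tool_pos: [533.4, 137.8, 152.0]
tcp_rot: [3.142, 0.001, 1.646]
contact_force: [0.6, -6.4, -1.2]
grip_width: 11.5
finger_force: 30.0
```

```bash
python3 look.py w4; python3 - <<'E'
import cv2
im=cv2.imread("pics/w4.png")[60:300,240:400]; cv2.imwrite("pics/w4c.png",cv2.resize(im,None,fx=2.5,fy=2.5,interpolation=2))
E
```

```text
[533.41807683 137.77336135 152.03013723] [1.79995390e+02 7.65984894e-02 9.43329819e+01]
```

View pics/w4c.png

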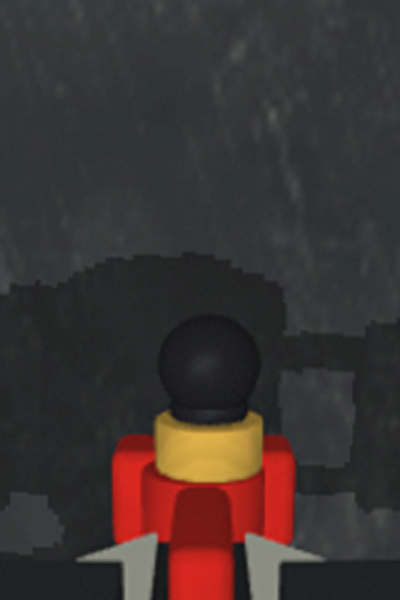

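The picture shows the sleeve up against the ball's collar. I'll push a little further to confirm it is home.

Request:
arm_command(
  gripper=[6,6,6,6,6],
  dp=[
    [0.01,0,0],
    [0.01,0,0],
    [0.01,0,0],
    [0,0,0],
    [0,0,0],
  ],
  twist=[0,0,0,0,0],
)

```text
time: 24.05
tool_pos: [533.4, 138.4, 152.0]
tcp_rot: [3.142, 0.002, 1.646]
contact_force: [0.0, -7.4, -1.2]
grip_width: 11.7
finger_force: 30.0
```

Request:
arm_command(
  gripper=[6,6,6,6,6],
  dp=[
    [0.01,0,0],
    [0.01,0,0],
    [0.01,0,0],
    [0.01,0,0],
    [0,0,0],
  ],
  twist=[0,0,0,0,0],
)

```text
time: 24.68
tool_pos: [533.3, 138.9, 152.0]
tcp_rot: [-3.142, 0.002, 1.646]
contact_force: [-0.1, -9.5, -2.6]
grip_width: 11.6
finger_force: 30.0
```

```bash
python3 look.py w5; python3 - <<'E'
from h import *
import pickle
for n in("w3","w4","w5"):
    im=np.load(n+".npy"); o=pickle.load(open(n+".pkl","rb"))
    hsv=cv2.cvtColor(im,cv2.COLOR_RGB2HSV).astype(int); m=(hsv[...,1]>110)&(hsv[...,0]>15)&(hsv[...,0]<35); m[270:]=0; m[:,:295]=0; m[:,350:]=0
    v,u=np.nonzero(m); P=ray("wrist",np.c_[u,v],130,o)
    k=[ray("wrist",[[323,x]],142.5,o)[0,1].round(1) for x in (v.min(),v.max())]; print(n,P.mean(0).round(1),v.min(),v.max(),k, o["contact_force"].round(1))
    g=im[:v.min()+3,323].sum(1); print(g[v.min()-25:])
E
```

```text
[533.34879065 138.9232846  151.98243156] [-1.79998712e+02  1.35113499e-01  9.43337572e+01]
w3 [533.7 141.7 130. ] 183 209 [np.float64(151.0), np.float64(137.3)] [ 0.1 -0.9 -3.1]
[125 116 134 190 241 238 217 187 126 290 765 765 765 695 560 554 560 561
 563 557 560 560 560 558 560 559 564 570]
w4 [533.1 151.1 130. ] 224 252 [np.float64(163.2), np.float64(147.6)] [ 0.6 -6.4 -1.2]
[105 114 124 129 138 153 147 139 138 134 127 121 115 109 109 104 103  98
  97  87  91  92  83  85  89 143 144 135]
w5 [533.  151.2 130. ] 226 254 [np.float64(163.2), np.float64(147.6)] [-0.1 -9.5 -2.6]
[107 111 124 128 140 152 149 143 138 131 125 122 118 113 111 101 100 102
  97 104  92  90  90  83  77 136 144 134]
```

The sleeve didn't move between the last two pictures while the push rose to 9.5 N, so it is home. Next I ease off, set the weight down on the bar and release.

Request:
arm_command(
  gripper=[6,6,6,6,6],
  dp=[
    [-0.03,0,0],
    [-0.03,0,0],
    [0,0,0.02],
    [0,0,0.03],
    [0,0,0],
  ],
  twist=[0,0,0,0,0],
)

```text
time: 25.35
tool_pos: [533.6, 138.4, 151.2]
tcp_rot: [3.141, 0.001, 1.646]
contact_force: [-0.4, -5.9, 0.8]
grip_width: 11.3
finger_force: 30.0
```

Request:
arm_command(
  gripper=[6,6,6,6,6],
  dp=[
    [-0.03,0,0],
    [-0.03,0,0],
    [-0.02,0,0],
    [0,0,0],
    [0,0,0],
  ],
  twist=[0,0,0,0,0],
)

```text
time: 25.98
tool_pos: [533.5, 137.2, 150.7]
tcp_rot: [3.141, -0.001, 1.647]
contact_force: [0.3, 0.8, -1.3]
grip_width: 11.3
finger_force: 30.0
```

Request:
arm_command(
  gripper=[13,16,22,32,45],
  dp=[
    [0,0,0],
    [0,0,0],
    [0,0,0],
    [0,0,0],
    [0,0,0],
  ],
  twist=[0,0,0,0,0],
)

```text
time: 26.6
tool_pos: [533.5, 136.7, 150.7]
tcp_rot: [3.142, 0.0, 1.646]
contact_force: [0.3, 0.2, 0.2]
grip_width: 37.9
finger_force: 0.0
```

Request:
arm_command(
  gripper=[45,45,45,45,45],
  dp=[
    [0,0,-0.2],
    [0,0,-0.5],
    [0,0,-0.8],
    [0,0,-0.8],
    [0,0,-0.8],
  ],
  twist=[0,0,0,0,0],
)

```text
time: 27.22
tool_pos: [533.6, 136.8, 229.9]
tcp_rot: [3.14, 0.0, 1.646]
contact_force: [0.6, -0.2, -0.0]
grip_width: 45.0
finger_force: 0.0
```

```bash
python3 look.py w6; python3 - <<'E'
import cv2
im=cv2.imread("pics/w6.png")[60:300,200:440]; cv2.imwrite("pics/w6c.png",cv2.resize(im,None,fx=2.4,fy=2.4,interpolation=2))
E
```

```text
[533.61710003 136.7810296  229.90597742] [1.79930994e+02 1.47695488e-03 9.43352523e+01]
```

View pics/w6c.png

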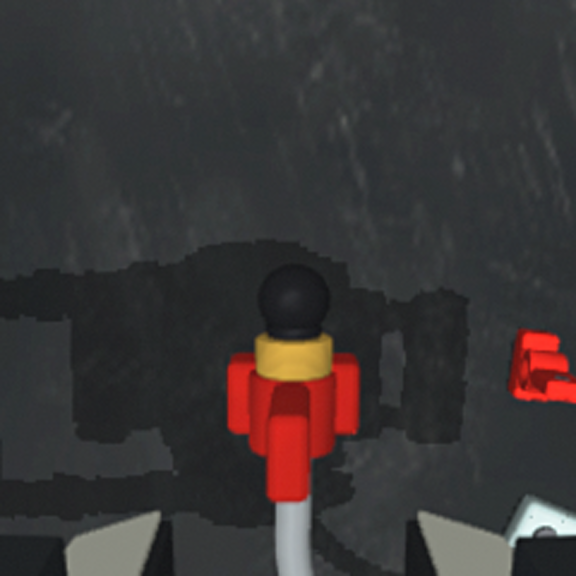

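The weight hangs upright on the outer leg, touching the sleeve, and the sleeve is against the ball. The gripper is clear of everything, so I'm handing in.

```bash
python3 -c "
from plant import *
print(close_job())"
```

```text
the job is handed in; nothing more can be done
None
```

The job is handed in at about 27 s of the 72 s allowed: the red weight hangs free on the outer leg, the brass sleeve is home against the black ball, the highest push I read was 9.5 N against the 18 N limit, and the verdict was not shown.

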